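# Check the screen press gap with a feeler blade

## Robot

A 6-joint arm with a two-finger parallel gripper is mounted at the origin on the work surface. World frame = base frame: x ahead of the robot, y to its left, z up, the work surface at z = 0. Lengths are in m, angles in degrees, forces in N, time in s.
With the tool pointing down it reaches from about 0.35 to 0.875 m from the base axis. Payload 4.2 kg.
Tool frame: the origin (TCP) lies at the very end of the fingers, on their centre line; the grasp point (between the pads) lies 19 mm behind it; z points along the fingers, y is the line along which they close (so a half turn about z gives the same grasp; the last joint's range is limited). The gripper opens to 87 mm and grips with 3 to 60 N. Pads are 19 mm wide; open, the fingers measure 117 mm over their backs; the gripper's body (75 mm by 190 mm) begins 51 mm behind the grasp point.
Start: joints at [85.233, 22.042, 0.453, 0, -68.411, -14.817], TCP at [0.209, 0.589, 0.223] pointing down, gripper open.
Joint ranges: [-179.83, 179.83], [-69.29, 118.12], [-61.27, 80.66], [-181.25, 117.63], [-171.15, -9.14], [-177.46, 177.46]. Speed limits (degrees/s): [159.86, 159.86, 180, 180, 180, 180].

## Interface

Orientations are given as a 3x3 rotation matrix whose columns are the frame's x, y, z axes.
In Python, from station import sense, cams, r gives the robot as it stands. The module is installed in compiled form; this text tells all that it offers.
- The arm moves only by the tool step_arm, never from a script. Its argument "targets" is text: rows parted by semicolons, each of 4 numbers parted by spaces: the shift along the tool's x, y, z in cm, then the turn about the tool's z in degrees. In form: x y z turn; .... A call has 1 to 12 rows; each row shifts and turns the commanded pose from where the row before left it, along the tool's axes as they then stand; what a row does not reach is not made up. A row lasts 1/12 s, in which the tool goes at most 41.7 mm and 7.16 degrees, less where a joint would pass 70% of its speed; a pose out of reach is approached as far as the arm can. A call with a gripper value outside its range is refused whole. "claw" is the finger opening in cm, from 0 to 8.7, set as the call begins (left out, the last holds). The fingers move at their own pace and stop on an object; the grip force is fixed at half the most. Time passes only in rows, so rows that do not move let the fingers close. It gives the time, the measured TCP pose, the force, the opening and the grip force at its end, in the units of the state.
- sense(): the state, without advancing time (a new reading comes with each control period).
- cams.capture(name): name is "scene" or "top"; returns a dict with "frame" (480x640x3 uint8, blue, green, red), "vertical_fov" (degrees; the focal length in pixels is half the picture's height over the tangent of half this angle, whatever the lens; pixels are square), "cx", "cy" (the principal point, pixels), "dist_coeffs" ([k1, k2, p1, p2, k3] as OpenCV has them; the pictures are not rectified), "eye" and "rotation" of the camera in the world. Camera axes: x right, y down, z forward; pixel columns grow to the right and rows downward; lengths in m; the calibration is good to about 2 mm. A picture is of the moment at which its call begins. There is no depth.
- r.finish_job(): hands the job in; it is judged then, once.
The state is a dict: "time_s": time; "joints": joint angles; "joint_velocities": joint speeds; "effort": joint torques, N m; "tcp_pos": TCP position; "ee_rot": TCP orientation; "wrist_force": force on the tool from outside, world axes, zero at the start; "moment": the same for the moment, N m; "gripper_width": opening from 0.0 (shut) to 1.0 (fully open); "gripper_force": force on a finger pad.
Only numpy, scipy, OpenCV 4.12 (cv2) and the standard library are available. Lean on these libraries where they do the work, as an engineer would, in place of code of your own. Each camera call takes 0.05 s, during which the arm holds its last target. There are 200 camera calls.

## Task

Take the broad feeler gauge by its upright handle and slide its blade, nose first and flat on the bench, into the gap under the sprung jaw of the small phone-screen press, feeling it lift the jaw and drag. Push on squarely through the middle of the gap, from the side that faces the robot, until the nose is about level with the jaw's far side, then let go and leave it there. Leave the slim gauge where it lies.

Things in the scene. Friction and masses are not known exactly. Their poses are not given: they have to be found in the camera images.
- broad_grip (a point): Centre of the broad gauge's black upright handle, 40 mm above its flat underside. Steel blade 34 wide, 8 thick, 0.2 kg, lying on the bench. +x runs along the blade to its nose, 120 mm ahead; the last 22 mm taper on top to 2.5 mm; tail 25 mm behind. Handle 36 long (x), 24 thick (y), from 8 to 72 mm up; grip it across y.
- slim_grip (a point): Centre of the slim gauge's handle, 40 mm above its underside. The wrong gauge (too thin to drag): same form, but blade 14 mm wide, 4 mm thick, nose 90 mm ahead along +x, handle 14 mm thick (y), 36 mm long (x), 72 mm high. Which gauge lies left and which right varies.
- gap (a point): Bench point under the middle of the jaw of the aluminium press (bridge 152 wide in y, 70 deep, 90 mm high). +x runs from the entry side, facing the robot, to the far side. Jaw 50 deep (x -25 to 25 mm), 80 wide; 104 mm between posts. Gap 5 mm high, floor is the bench itself. Nose level with the jaw's far side = broad handle's centre at x -95 mm.
- jaw (a joint): Height (m) by which the sprung steel jaw is lifted: 0 closed (gap 5 mm), about 0.003 with the broad blade flat under it, 0.012 at most. It bears down with about 4 to 5 N, giving a drag of roughly 4 to 12 N on the blade.
Mind the look-alikes: they are no part of the job. Leave any orange or pink look-alike of the part that bears broad_grip alone. What is shaped like the part that bears gap but green is not meant.

How it is judged:
By the outcome, as a careful person would: the job done as asked, in the order asked, and still so for the second after the job is handed in, with the robot touching nothing.
It also fails if it takes over 43 s, if anything falls off the work surface, if the arm or the gripper's body presses on something with over 40 N, if the wrist force passes 120 N, or if a joint passes its speed limit or range.

## Working session

There is one attempt and no reset: what is moved stays moved. The work goes in short steps, Python scripts to look and compute and a tool call to move; the robot and the scene stay as the last step left them, time stands still between calls to the robot, and variables do not carry over. Pictures are saved under pics/ and viewed, at most 10 in all, crops included, and the job is handed in when it is done.

Besides the shell and the picture viewer there is one more tool, called as a command line: name --argument value ..., lists and objects as JSON in quotes. step_arm: Moves the arm, as the interface text tells. Its arguments: {"type":"object","properties":{"targets":{"type":"string"},"claw":{"type":"number"}},"required":["targets"]}

```bash
mkdir -p pics
python3 - <<'E'
from station import sense,cams,r
import cv2,pickle
s=sense();print(s)
for n in("scene","top"):
    c=cams.capture(n);cv2.imwrite(f"pics/{n}0.png",c["frame"]);pickle.dump(c,open(f"{n}0.pkl","wb"))
    print({k:v for k,v in c.items() if k!="frame"})
E
```

```text
{'time_s': 0.0, 'joints': array([ 8.52325507e+01,  2.20893924e+01,  3.80482776e-01, -3.13553226e-02,
       -6.84108220e+01, -1.48167872e+01]), 'joint_velocities': array([-0.06451968, -0.06208962,  0.02789319,  0.00905315,  0.03299948,
       -0.02732481]), 'effort': array([-1.41984223e-03, -3.90662420e+01,  1.87404513e+01,  4.21978489e+00,
        1.09294587e-02, -1.96181131e-04]), 'tcp_pos': array([0.20926152, 0.58828655, 0.2214727 ]), 'ee_rot': array([[ 9.42082031e-01, -3.35381848e-01, -6.80776034e-04],
       [-3.35382536e-01, -9.42079823e-01, -2.04013559e-03],
       [ 4.28790803e-05,  2.15029548e-03, -9.99997687e-01]]), 'wrist_force': array([0.49011657, 0.11533528, 0.38142252]), 'moment': array([-0.01216173,  0.01420249, -0.00773583]), 'gripper_force': 0.0, 'gripper_width': 1.004121964589599}
{'vertical_fov': 45.402129621123336, 'cx': 311.7596518178916, 'cy': 241.52291638370394, 'dist_coeffs': array([-0.13170825,  0.        ,  0.        ,  0.        ,  0.        ]), 'eye': array([1.42077355, 0.33228343, 0.8216484 ]), 'rotation': array([[-4.06520333e-01,  5.56289408e-01, -7.24764315e-01],
       [ 9.13641725e-01,  2.47404082e-01, -3.22567851e-01],
       [-1.31428754e-04, -7.93305310e-01, -6.08824004e-01]])}
{'vertical_fov': 43.735167277026186, 'cx': 314.00499082476085, 'cy': 248.31200969868607, 'dist_coeffs': array([-0.09851142,  0.        ,  0.        ,  0.        ,  0.        ]), 'eye': array([ 0.26074676, -0.07239044,  1.29970839]), 'rotation': array([[ 0.0331159 , -0.97690999,  0.21106918],
       [-0.99944799, -0.03180806,  0.00958932],
       [-0.00265421, -0.21127023, -0.97742409]])}
```

View pics/scene0.png

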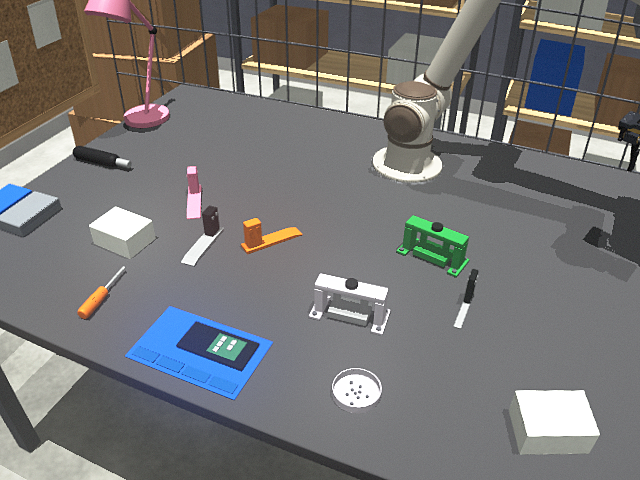

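View pics/top0.png

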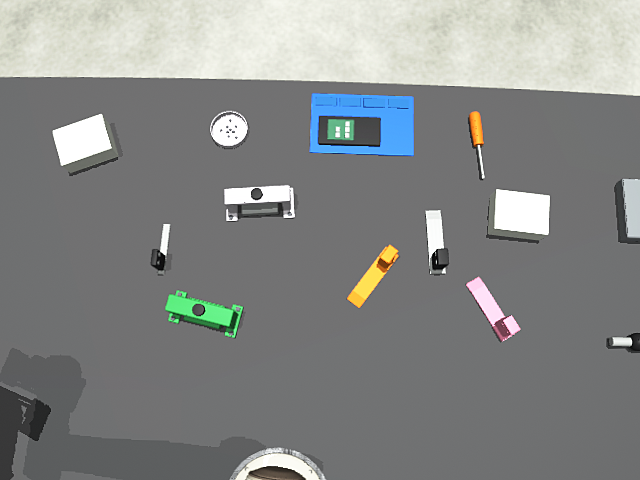

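The aluminium press is at about (260,203) in top and (350,302) in scene. The broad gauge is at (436,242) in top and (205,232) in scene. The slim gauge, green press and orange and pink look-alikes are separate. I'll enlarge the two that matter.

Run:
```python
import cv2,pickle,numpy as np
T=pickle.load(open("top0.pkl","rb"))["frame"];S=pickle.load(open("scene0.pkl","rb"))["frame"]
def c(I,x,y,w=80,h=60): 
    return cv2.resize(I[y:y+h,x:x+w],(400,300),interpolation=cv2.INTER_CUBIC)
a=np.vstack([np.hstack([c(T,220,170),c(T,400,205,100,75)]),np.hstack([c(S,300,265,100,75),c(S,170,200,100,75)])])
cv2.imwrite("pics/z.png",a)
```

```text
(no output)
```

View pics/z.png

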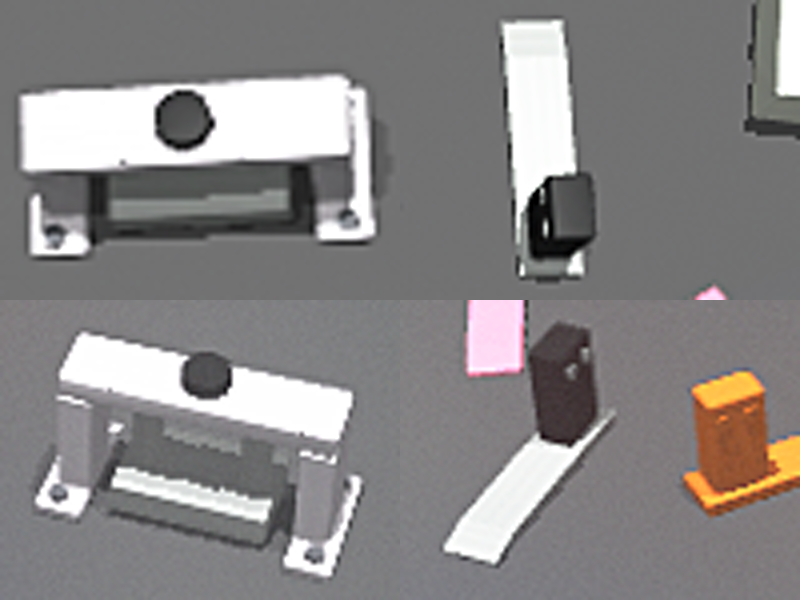

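```bash
cat > g.py <<'E'
import cv2,pickle,numpy as np
def ray(c,p):
    f=240/np.tan(np.radians(c["vertical_fov"]/2));K=np.array([[f,0,c["cx"]],[0,f,c["cy"]],[0,0,1.]])
    q=cv2.undistortPoints(np.array([[p]],float),K,c["dist_coeffs"])[0,0]
    return c["rotation"]@np.array([q[0],q[1],1.])
def hit(c,p,z):
    d=ray(c,p);e=c["eye"];return e+d*(z-e[2])/d[2]
def full(p,s,o): return [(p[0]+.5)/s-.5+o[0],(p[1]+.5)/s-.5+o[1]]
E
python3 - <<'E'
from g import *
np.set_printoptions(precision=4,suppress=True)
T=pickle.load(open("top0.pkl","rb"));S=pickle.load(open("scene0.pkl","rb"))
def L(c,n,s,o,z,P):
    Q=np.array([hit(c,full(p,s,o),z) for p in P]);print(n,z,Q[:,:2].tolist() and Q[:,:2].round(4).tolist())
L(T,"T beam LN LF RF RN",5,(220,170),.09,[(22,170),(22,95),(348,78),(350,155)])
L(T,"T foot LN RN",5,(220,170),.004,[(30,255),(377,237)])
L(T,"T jaw",5,(220,170),.01,[(105,220),(292,212)])
L(T,"T nose L R",4,(400,205),.0025,[(101,21),(165,19)])
L(T,"T tail L R",4,(400,205),.008,[(120,275),(184,274)])
L(T,"T handle",4,(400,205),.072,[(157,172),(192,174),(195,243),(152,250)])
L(S,"S beam",4,(300,265),.09,[(85,33),(353,93),(340,140),(62,73)])
L(S,"S foot L, R, R",4,(300,265),.004,[(35,205),(285,265),(330,273)])
L(S,"S nose",4,(170,200),.0025,[(45,250),(97,263)])
L(S,"S tail",4,(170,200),.008,[(213,112)])
L(S,"S handle",4,(170,200),.072,[(132,50),(165,23),(198,38),(164,68)])
E
```

```text
T beam LN LF RF RN 0.09 [[0.6123, 0.1325], [0.6454, 0.1348], [0.6571, -0.0034], [0.6231, -0.0057]]
T foot LN RN 0.004 [[0.5977, 0.1408], [0.611, -0.0147]]
T jaw 0.01 [[0.6134, 0.1072], [0.6197, 0.0235]]
T nose L R 0.0025 [[0.6378, -0.307], [0.6402, -0.3434]]
T tail L R 0.008 [[0.4916, -0.3155], [0.4933, -0.351]]
T handle 0.072 [[0.5359, -0.3235], [0.5354, -0.3421], [0.4984, -0.3432], [0.494, -0.3204]]
S beam 0.09 [[0.6346, 0.0019], [0.6232, 0.1356], [0.6567, 0.1402], [0.6661, 0.0034]]
S foot L, R, R 0.004 [[0.6741, -0.0075], [0.6624, 0.1211], [0.6587, 0.1431]]
S nose 0.0025 [[0.6354, -0.3405], [0.6329, -0.3071]]
S tail 0.008 [[0.489, -0.3172]]
S handle 0.072 [[0.5289, -0.3409], [0.4972, -0.3383], [0.5028, -0.3121], [0.5369, -0.3141]]
```

step_arm --targets "0 0 0 -5.75;0 0 0 -5.75;0 0 0 -5.75;0 0 0 -5.75;1 3.5 0 0;1 3.5 0 0;1 3.5 0 0;1 3.5 0 0;1 3.5 0 0;1 3.5 0 0;1 3.5 0 0;1 3.5 0 0" --claw 8.7

```text
time_s: 1.1
tcp_pos: [0.306, 0.3121, 0.2223]
ee_rot: [[0.998, 0.06, -0.0], [0.06, -0.998, -0.0], [-0.0, 0.0, -1.0]]
wrist_force: [0.9, -0.2, 0.6]
gripper_width: 0.998
gripper_force: 0.0
```

```bash
cat > m.py <<'E'
import sys,numpy as np
from station import sense
s=sense();R=s["ee_rot"];p=s["tcp_pos"]
yaw=np.degrees(np.arctan2(R[1,0],R[0,0]))
x,y,z,w=map(float,sys.argv[1:5])
print("t",round(s["time_s"],2),"tcp",p.round(4),"yaw",yaw.round(2),"F",s["wrist_force"].round(1),"width mm",round(s["gripper_width"]*87,1),"j",s["joints"].round(0))
print("tool shift cm",(R.T@(np.array([x,y,z])-p)*100).round(2),"turn",round(yaw-w,2))
E
python3 m.py .5165 -.331 .12 3.4
```

```text
t 1.1 tcp [0.306  0.3121 0.2223] yaw 3.44 F [ 0.9 -0.2  0.6] width mm 86.8 j [ 67.   3. -24.  -0. -62.  26.]
tool shift cm [17.15 65.45 10.25] turn 0.04
```

step_arm --targets "0.95 3.6 0 0;0.95 3.6 0 0;0.95 3.6 0 0;0.95 3.6 0 0;0.95 3.6 0 0;0.95 3.6 0 0;0.95 3.6 0 0;0.95 3.6 0 0;0.95 3.6 0 0;0.95 3.6 0 0;0.95 3.6 0 0;0.95 3.6 0 0"

```text
time_s: 2.1
tcp_pos: [0.4454, -0.1123, 0.2224]
ee_rot: [[0.998, 0.059, -0.0], [0.059, -0.998, 0.0], [-0.0, -0.0, -1.0]]
wrist_force: [0.4, 0.3, -0.4]
gripper_width: 1.005
gripper_force: 0.0
```

step_arm --targets "0.9 3.5 1 0;0.9 3.5 1 0;0.9 3.5 1 0;0.9 3.5 1 0;0.9 3 1 0;0.5 1.8 1 0;0 0 1 0;0 0 0 0;0 0 0 0"

```text
time_s: 2.85
tcp_pos: [0.5057, -0.2944, 0.1516]
ee_rot: [[0.998, 0.06, -0.003], [0.06, -0.998, 0.001], [-0.003, -0.001, -1.0]]
wrist_force: [0.2, -0.0, 0.1]
gripper_width: 0.998
gripper_force: 0.0
```

```bash
python3 m.py .5165 -.331 .12 3.4
python3 - <<'E'
from station import cams
import cv2,pickle,numpy as np
T=cams.capture("top");S=cams.capture("scene")
c=lambda I,x,y:cv2.resize(I[y:y+90,x:x+120],(400,300),interpolation=cv2.INTER_CUBIC)
cv2.imwrite("pics/a.png",np.hstack([c(T["frame"],385,195),c(S["frame"],150,180)]))
E
```

```text
t 2.85 tcp [ 0.5057 -0.2944  0.1516] yaw 3.41 F [ 0.2 -0.   0.1] width mm 86.9 j [-14.  22. -11.  -0. -58. 108.]
tool shift cm [0.87 3.72 3.15] turn 0.01
```

View pics/a.png

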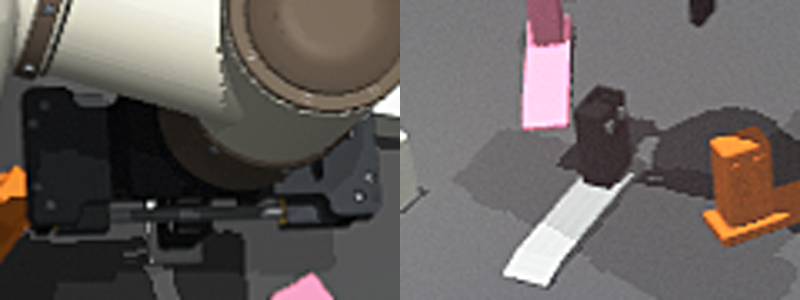

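The top crop shows the gripper over the gauge, and the scene crop shows the gauge untouched. I'll move across, then down.

step_arm --targets "0.4 1.9 0 0;0.5 1.8 0 0;0 0 0 0;0 0 2 0;0 0 2.1 0;0 0 2.2 0;0 0 2.2 0;0 0 2.2 0;0 0 1.5 0;0 0 0.6 0;0 0 0 0"

```text
time_s: 3.87
tcp_pos: [0.5173, -0.3302, 0.0239]
ee_rot: [[0.998, 0.061, -0.002], [0.061, -0.998, 0.001], [-0.002, -0.001, -1.0]]
wrist_force: [0.4, 0.7, -0.1]
gripper_width: 0.995
gripper_force: 0.0
```

```bash
python3 m.py .5165 -.331 .023 3.4
```

```text
t 3.87 tcp [ 0.5173 -0.3302  0.0239] yaw 3.48 F [ 0.4  0.7 -0.1] width mm 86.6 j [-17.  33. -14.  -0. -43. 111.]
tool shift cm [-0.08  0.07  0.09] turn 0.08
```

step_arm --targets "0 0 0 0;0 0 0 0;0 0 0 0;0 0 0 0;0 0 0 0;0 0 0 0;0 0 0 0;0 0 0 0;0 0 0 0;0 0 0 0;0 0 0 0;0 0 0 0" --claw 1.5

```text
time_s: 4.87
tcp_pos: [0.5177, -0.3313, 0.0244]
ee_rot: [[0.998, 0.059, -0.0], [0.059, -0.998, 0.0], [-0.0, -0.0, -1.0]]
wrist_force: [0.1, 0.6, 0.3]
gripper_width: 0.274
gripper_force: 29.9
```

```bash
python3 m.py .437 .05 .053 4.8
```

```text
t 4.87 tcp [ 0.5177 -0.3313  0.0244] yaw 3.41 F [0.1 0.6 0.3] width mm 23.8 j [-18.  32. -14.  -0. -43. 111.]
tool shift cm [ -5.79 -38.54  -2.84] turn -1.39
```

Run:
```python
from g import *
T=pickle.load(open("top0.pkl","rb"))
for p,z in [((241,308),.082),((236,330),.082),((242,309),.004),((236,338),.004),((199,310),.09),((398,252),.072),((350,303),0)]: print(p,hit(T,p,z).round(3))
```

```text
(241, 308) [0.394 0.085 0.082]
(236, 330) [0.349 0.092 0.082]
(242, 309) [0.4   0.092 0.004]
(236, 338) [0.337 0.102 0.004]
(199, 310) [0.386 0.169 0.09 ]
(398, 252) [ 0.524 -0.237  0.072]
(350, 303) [ 0.422 -0.142  0.   ]
```

step_arm --targets "0 0 -0.5 0;0 0 -1 0;0 0 -2 0;0 0 -2.5 0;0 0 -2.5 0;0 0 -2.5 0;0 0 -1 0;0 0 0 -0.7;0 0 0 -0.7;0 0 0 0"

```text
time_s: 5.7
tcp_pos: [0.5166, -0.3308, 0.1427]
ee_rot: [[0.996, 0.084, -0.003], [0.084, -0.996, 0.002], [-0.003, -0.002, -1.0]]
wrist_force: [0.7, 0.9, -2.3]
gripper_width: 0.275
gripper_force: 29.9
```

```bash
python3 m.py .4617 .0514 .145 4.8
```

```text
t 5.7 tcp [ 0.5166 -0.3308  0.1427] yaw 4.83 F [ 0.7  0.9 -2.3] width mm 23.9 j [-18.  25.  -7.  -0. -58. 112.]
tool shift cm [ -2.25 -38.55  -0.14] turn 0.03
```

step_arm --targets "-0.2 -2.2 0 0;-0.2 -3.5 0 0;-0.2 -3.7 0 0;-0.2 -3.7 0 0;-0.2 -3.7 0 0;-0.2 -3.7 0 0;-0.2 -3.7 0 0;-0.2 -3.7 0 0;-0.2 -3.7 0 0;-0.2 -3.6 0 0;-0.2 -2.6 0 0;0 -0.7 0 0"

```text
time_s: 6.7
tcp_pos: [0.4622, 0.053, 0.1431]
ee_rot: [[0.996, 0.088, -0.003], [0.088, -0.996, -0.001], [-0.003, 0.0, -1.0]]
wrist_force: [-0.5, 0.2, -2.1]
gripper_width: 0.274
gripper_force: 29.9
```

step_arm --targets "0 0 0 0;0 0 0 0;0 0 2.5 0;0 0 2.5 0;0 0 2.5 0;0 0 1.3 0;0 0 0.6 0;0 0 0 0;0 0 0 0"

```text
time_s: 7.45
tcp_pos: [0.4641, 0.0496, 0.0507]
ee_rot: [[0.997, 0.083, 0.0], [0.083, -0.997, -0.0], [0.0, 0.0, -1.0]]
wrist_force: [0.4, -0.3, -1.3]
gripper_width: 0.274
gripper_force: 29.9
```

```bash
python3 m.py .4617 .0514 .0244 4.8
python3 - <<'E'
from station import cams
import cv2,pickle,numpy as np
T=cams.capture("top");S=cams.capture("scene")
pickle.dump((T,S),open("b.pkl","wb"))
c=lambda I,x,y:cv2.resize(I[y:y+120,x:x+80],(400,600),interpolation=cv2.INTER_CUBIC)
cv2.imwrite("pics/b.png",np.hstack([c(T["frame"],220,165),c(S["frame"],305,225)]))
E
```

```text
t 7.45 tcp [0.4641 0.0496 0.0507] yaw 4.75 F [ 0.4 -0.3 -1.3] width mm 23.8 j [ 26.  19. -34.   0. -37.  69.]
tool shift cm [-0.22 -0.2   2.63] turn -0.05
```

View pics/b.png

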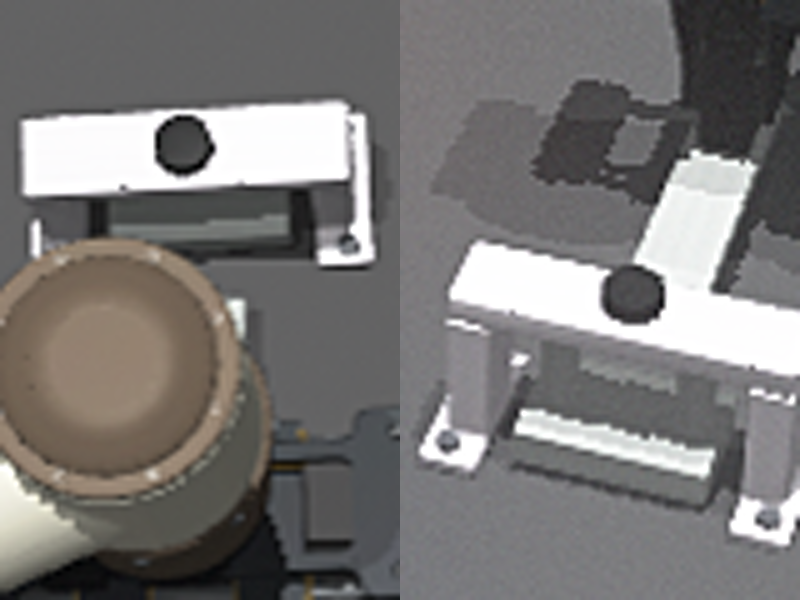

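The top crop shows the nose's right corner at (243,299) and the press knob at (184,145). The scene crop shows the knob at (633,293) and the blade aimed at the middle. I'll check the lateral offset numerically.

Run:
```python
from g import *
T,S=pickle.load(open("b.pkl","rb"))
def tri(a,b):
    A=[];B=[]
    for c,d in((T,ray(T,a)),(S,ray(S,b))):
        d=d/np.linalg.norm(d);P=np.eye(3)-np.outer(d,d);A.append(P);B.append(P@c["eye"])
    return np.linalg.lstsq(np.vstack(A),np.hstack(B),rcond=None)[0]
t=lambda p:full(p,5,(220,165)); s=lambda p:full((p[0]-400,p[1]),5,(305,225))
n=tri(t((184,145)),s((633,293)));print("knob",n)
print("beam topLeftT/right..",tri(t((22,195)),s((790,327))))
a=np.radians(4.8);X=np.array([np.cos(a),np.sin(a)]);Y=np.array([-X[1],X[0]])
rel=lambda p:((p[:2]-[.636,.066])@X,(p[:2]-[.636,.066])@Y)
print("knob rel",rel(n))
print("beamTop y at z.0825", [rel(hit(T,t(p),.0825)) for p in((22,195),(22,120),(348,102),(350,180))])
print("jaw near",[rel(hit(T,t(p),.012)) for p in((105,243),(292,235))])
print("jaw far S",[rel(hit(S,s(p),.005)) for p in((510,462),(708,508))])
z=.0507-.0244
print("nose R T",rel(hit(T,t((243,300)),z+.0025)))
print("nose S",[rel(hit(S,s(p),z+.008)) for p in((635,265),(718,283))])
print("tcp rel",rel(np.array([.4641,.0496])))
```

```text
knob [0.63687094 0.06585126 0.08795568]
beam topLeftT/right.. [0.6174437  0.12966978 0.07744922]
knob rel (np.float64(0.0008554399083226335), np.float64(-0.00022109891561012928))
beamTop y at z.0825 [(np.float64(-0.015783867149651135), np.float64(0.06936861992991687)), (np.float64(0.017601878360643388), np.float64(0.06882631560161599)), (np.float64(0.018190315524346266), np.float64(-0.07072713367484883)), (np.float64(-0.016539451639774848), np.float64(-0.07014661276980164))]
jaw near [(np.float64(-0.01872400849280236), np.float64(0.04269146489220841)), (np.float64(-0.019412527738894382), np.float64(-0.04107678521700004))]
jaw far S [(np.float64(0.023758060762602097), np.float64(-0.04061418690904415)), (np.float64(0.022618650676921717), np.float64(0.040982308486003725))]
nose R T (np.float64(-0.05265464660421361), np.float64(-0.019319393810831507))
nose S [(np.float64(-0.07517196294002416), np.float64(-0.018480636778072625)), (np.float64(-0.07550947824570872), np.float64(0.017208932102770382))]
tcp rel (np.float64(-0.17266943913563976), np.float64(-0.0019582616228668455))
```

step_arm --targets "0 -0.15 0 0;0 0 0.8 0;0 0 0.8 0;0 0 0.5 0;0 0 0.2 0;0 0 0.1 0;0 0 0 0;0 0 0 0"

```text
time_s: 8.22
tcp_pos: [0.4636, 0.0519, 0.0265]
ee_rot: [[0.996, 0.084, 0.0], [0.084, -0.996, -0.0], [0.0, 0.0, -1.0]]
wrist_force: [0.4, 0.5, -2.0]
gripper_width: 0.273
gripper_force: 29.9
```

```bash
python3 m.py .5415 .058 .0244 4.8
```

```text
t 8.22 tcp [0.4636 0.0519 0.0265] yaw 4.82 F [ 0.4  0.5 -2. ] width mm 23.8 j [ 26.  22. -35.   0. -33.  68.]
tool shift cm [7.82 0.05 0.21] turn 0.02
```

step_arm --targets "0 0 0.1 0;0 0 0.05 0;0 0 0 0;0 0 0 0"

```text
time_s: 8.55
tcp_pos: [0.4635, 0.0519, 0.0251]
ee_rot: [[0.996, 0.084, 0.0], [0.084, -0.996, 0.0], [0.0, -0.0, -1.0]]
wrist_force: [0.2, 0.9, -1.6]
gripper_width: 0.273
gripper_force: 29.9
```

step_arm --targets "0 0 0.05 0;0 0 0 0;0 0 0 0"

```text
time_s: 8.8
tcp_pos: [0.4635, 0.0518, 0.0246]
ee_rot: [[0.996, 0.084, 0.0], [0.084, -0.996, 0.0], [0.0, -0.0, -1.0]]
wrist_force: [-0.1, 0.1, -1.2]
gripper_width: 0.274
gripper_force: 29.9
```

step_arm --targets "0 0 0.05 0;0 0 0 0;0 0 0 0"

```text
time_s: 9.05
tcp_pos: [0.4635, 0.0519, 0.0244]
ee_rot: [[0.996, 0.084, 0.0], [0.084, -0.996, 0.0], [0.0, 0.0, -1.0]]
wrist_force: [-0.9, 0.7, 3.7]
gripper_width: 0.277
gripper_force: 29.9
```

step_arm --targets "0 0 0.03 0;0 0 0 0;0 0 0 0"

```text
time_s: 9.3
tcp_pos: [0.4636, 0.0519, 0.0244]
ee_rot: [[0.996, 0.084, 0.0], [0.084, -0.996, -0.0], [0.0, 0.0, -1.0]]
wrist_force: [-1.9, 0.2, 5.9]
gripper_width: 0.276
gripper_force: 29.9
```

step_arm --targets "0.3 0 0 0;0.5 0 0 0;0.5 0 0 0;0.5 0 0 0;0.5 0 0 0;0.5 0 0 0;0.2 0 0 0;0 0 0 0"

```text
time_s: 9.97
tcp_pos: [0.4916, 0.0534, 0.0243]
ee_rot: [[0.996, 0.084, -0.004], [0.084, -0.996, -0.002], [-0.004, 0.001, -1.0]]
wrist_force: [-6.5, -1.0, 11.3]
gripper_width: 0.273
gripper_force: 30.0
```

step_arm --targets "0.2 0 0 0;0.2 0 0 0;0.2 0 0 0;0.2 0 0 0;0.2 0 0 0;0.2 0 0 0;0.2 0 0 0;0.2 0 0 0;0 0 0 0"

```text
time_s: 10.72
tcp_pos: [0.504, 0.0542, 0.0242]
ee_rot: [[0.996, 0.083, -0.011], [0.083, -0.997, -0.003], [-0.011, 0.002, -1.0]]
wrist_force: [-15.2, 0.1, 16.4]
gripper_width: 0.275
gripper_force: 30.0
```

```bash
python3 m.py .5418 .058 .0244 4.8
```

```text
t 10.72 tcp [0.504  0.0542 0.0242] yaw 4.78 F [-15.2   0.1  16.4] width mm 23.9 j [ 24.  25. -29.  -0. -36.  70.]
tool shift cm [ 3.8  -0.07 -0.06] turn -0.02
```

step_arm --targets "0 0 -0.04 0;0.2 0 -0.03 0;0.2 0 0 0;0.2 0 0 0;0.2 0 0 0;0.2 0 0 0;0.2 0 0 0;0 0 0 0"

```text
time_s: 11.38
tcp_pos: [0.5114, 0.0535, 0.024]
ee_rot: [[0.996, 0.082, -0.02], [0.082, -0.997, -0.006], [-0.021, 0.005, -1.0]]
wrist_force: [-21.9, -0.3, 20.9]
gripper_width: 0.273
gripper_force: 30.0
```

```bash
python3 m.py .5418 .058 .0244 4.8
python3 - <<'E'
from station import cams
import cv2,pickle,numpy as np
S=cams.capture("scene")
cv2.imwrite("pics/d.png",cv2.resize(S["frame"][230:350,300:420],(600,600),interpolation=cv2.INTER_CUBIC))
E
```

```text
t 11.38 tcp [0.5114 0.0535 0.024 ] yaw 4.7 F [-21.9  -0.3  20.9] width mm 23.7 j [ 24.  26. -28.  -0. -38.  71.]
tool shift cm [ 3.07 -0.2  -0.1 ] turn -0.1
```

View pics/d.png

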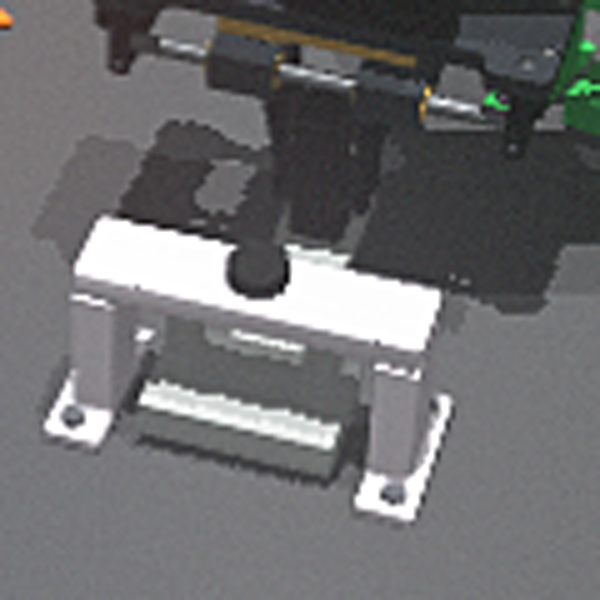

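The blade has entered under the middle of the jaw and the jaw has lifted (strip visible at about (240,405)). Downward press is adding friction, so I'll ease it.

step_arm --targets "0 0 -0.05 0;0 0 -0.05 0;0 0 -0.05 0;0 0 0 0;0 0 0 0"

```text
time_s: 11.85
tcp_pos: [0.5132, 0.0539, 0.0241]
ee_rot: [[0.997, 0.081, -0.017], [0.081, -0.997, -0.005], [-0.018, 0.004, -1.0]]
wrist_force: [-13.2, -1.3, 6.9]
gripper_width: 0.272
gripper_force: 30.0
```

```bash
python3 m.py .5418 .058 .0244 4.8
```

```text
t 11.85 tcp [0.5132 0.0539 0.0241] yaw 4.67 F [-13.2  -1.3   6.9] width mm 23.7 j [ 24.  26. -28.  -0. -38.  71.]
tool shift cm [ 2.88 -0.18 -0.08] turn -0.13
```

step_arm --targets "0.2 -0.02 -0.01 -0.1;0.2 -0.02 -0.01 0;0.2 -0.02 -0.01 0;0.2 -0.02 -0.01 0;0.2 -0.02 -0.01 0;0.2 -0.02 -0.01 0;0.2 0 -0.01 0;0 0 0 0"

```text
time_s: 12.52
tcp_pos: [0.5348, 0.059, 0.0259]
ee_rot: [[0.996, 0.085, -0.002], [0.085, -0.996, -0.001], [-0.002, 0.0, -1.0]]
wrist_force: [-2.7, -0.6, -8.0]
gripper_width: 0.276
gripper_force: 30.0
```

```bash
python3 m.py .5418 .058 .0244 4.8
```

```text
t 12.52 tcp [0.5348 0.059  0.0259] yaw 4.9 F [-2.7 -0.6 -8. ] width mm 24.0 j [ 24.  27. -25.  -0. -38.  71.]
tool shift cm [0.69 0.16 0.15] turn 0.1
```

step_arm --targets "0 0.05 0.06 0;0 0.05 0.06 0;0 0 0.04 0;0 0 0 0;0 0 0 0"

```text
time_s: 12.93
tcp_pos: [0.5354, 0.0584, 0.0252]
ee_rot: [[0.996, 0.086, 0.001], [0.086, -0.996, 0.0], [0.001, -0.0, -1.0]]
wrist_force: [-3.7, 1.9, -7.2]
gripper_width: 0.276
gripper_force: 30.0
```

```bash
python3 m.py .5418 .058 .0244 4.8
```

```text
t 12.93 tcp [0.5354 0.0584 0.0252] yaw 4.94 F [-3.7  1.9 -7.2] width mm 24.0 j [ 23.  27. -25.  -0. -38.  71.]
tool shift cm [0.64 0.1  0.08] turn 0.14
```

step_arm --targets "0 0.03 0.06 0;0.1 0.03 0.04 0;0.1 0 0.02 0;0.1 0 0 0;0.1 0 0 0;0.1 0 0 0;0 0 0 0;0 0 0 0"

```text
time_s: 13.6
tcp_pos: [0.5402, 0.0576, 0.0241]
ee_rot: [[0.996, 0.085, -0.0], [0.085, -0.996, -0.0], [-0.0, 0.0, -1.0]]
wrist_force: [-3.6, -0.2, -3.6]
gripper_width: 0.275
gripper_force: 30.0
```

```bash
python3 m.py .5418 .058 .0244 4.8
```

```text
t 13.6 tcp [0.5402 0.0576 0.0241] yaw 4.89 F [-3.6 -0.2 -3.6] width mm 23.9 j [ 23.  27. -25.   0. -38.  72.]
tool shift cm [ 0.16 -0.03 -0.03] turn 0.09
```

step_arm --targets "0.1 0 0.03 0;0.05 0 0.02 0;0 0 0 0;0 0 0 0"

```text
time_s: 13.93
tcp_pos: [0.5407, 0.0576, 0.0241]
ee_rot: [[0.996, 0.085, -0.002], [0.085, -0.996, -0.001], [-0.002, 0.001, -1.0]]
wrist_force: [-8.8, -0.9, 2.4]
gripper_width: 0.274
gripper_force: 30.0
```

```bash
python3 m.py .5418 .058 .0244 4.8
python3 - <<'E'
from station import cams
import cv2,pickle,numpy as np
S=cams.capture("scene");T=cams.capture("top");pickle.dump((T,S),open("e.pkl","wb"))
c=lambda I,x,y:cv2.resize(I[y:y+100,x:x+80],(400,500),interpolation=cv2.INTER_CUBIC)
cv2.imwrite("pics/e.png",np.hstack([c(S["frame"],310,245),c(T["frame"],220,165)]))
E
```

```text
t 13.93 tcp [0.5407 0.0576 0.0241] yaw 4.9 F [-8.8 -0.9  2.4] width mm 23.8 j [ 23.  27. -24.  -0. -38.  72.]
tool shift cm [ 0.11 -0.03 -0.03] turn 0.1
```

View pics/e.png

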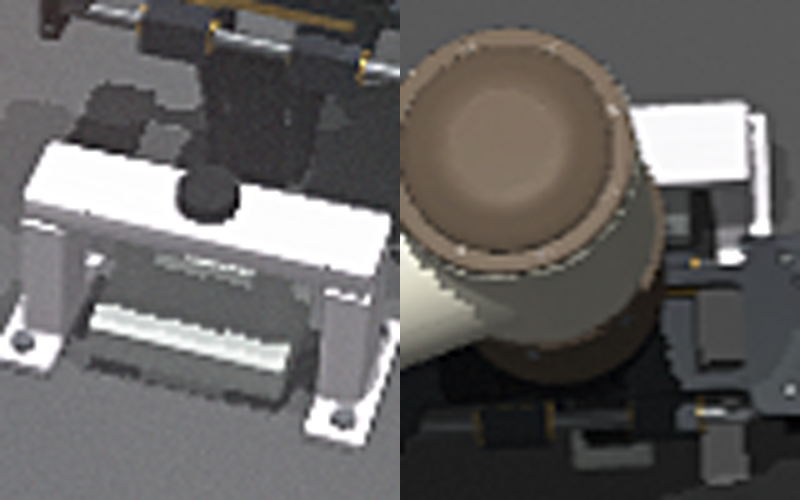

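Scene shows the jaw lifted, with the blade not protruding beyond its far side. The tail shows in top at about (575..653,467), so I'll measure it to check for grip slip.

Run:
```python
from g import *
T,S=pickle.load(open("e.pkl","rb"))
a=np.radians(4.85);X=np.array([np.cos(a),np.sin(a)]);Y=np.array([-X[1],X[0]])
for p in((174,464),(252,468)):
    h=hit(T,full(p,5,(220,165)),.006)[:2]-[.6365,.066];print(h@X,h@Y)
h=np.array([.5407,.0576])-[.6365,.066];print("tcp",h@X,h@Y)
```

```text
-0.12032110200686642 0.01544406199940962
-0.12390738213945933 -0.018954147894695756
tcp -0.0961671822825147 -0.000270281041867302
```

step_arm --targets "0.1 -0.02 0 0;0.1 0 0 0;0.05 0 0 0;0 0 0 0;0 0 0 0"

```text
time_s: 14.45
tcp_pos: [0.5432, 0.0579, 0.0241]
ee_rot: [[0.996, 0.085, -0.002], [0.085, -0.996, -0.001], [-0.002, 0.001, -1.0]]
wrist_force: [-8.8, -1.2, 2.7]
gripper_width: 0.274
gripper_force: 30.0
```

```bash
python3 m.py .5418 .058 .0244 4.8
```

```text
t 14.45 tcp [0.5432 0.0579 0.0241] yaw 4.89 F [-8.8 -1.2  2.7] width mm 23.9 j [ 23.  28. -24.   0. -38.  72.]
tool shift cm [-0.14 -0.02 -0.03] turn 0.09
```

step_arm --targets "-0.07 0 0 0;0 0 0 0;0 0 0 0;0 0 0 0;0 0 0 0;0 0 0 0" --claw 6

```text
time_s: 14.95
tcp_pos: [0.5443, 0.0587, 0.0237]
ee_rot: [[0.996, 0.086, 0.002], [0.086, -0.996, 0.001], [0.002, -0.0, -1.0]]
wrist_force: [-0.3, -0.5, 0.1]
gripper_width: 0.632
gripper_force: 0.0
```

step_arm --targets "0 0 -0.5 0;0 0 -1.5 0;0 0 -2.5 0;0 0 -2.5 0;0 0 -2.5 0;0 0 -2.5 0;0 0 -2 0;-2.5 0 -1 0;-3 0 0 0;-3 0 0 0;-2 0 0 0;0 0 0 0"

```text
time_s: 15.95
tcp_pos: [0.4351, 0.0485, 0.1738]
ee_rot: [[0.996, 0.086, -0.001], [0.086, -0.996, 0.0], [-0.001, -0.001, -1.0]]
wrist_force: [-0.2, 0.3, -1.3]
gripper_width: 0.691
gripper_force: 0.0
```

step_arm --targets "0 3.5 0 0;0 3.5 0 0;0 3.5 0 0;0 3.5 0 0;0 3.5 0 0;0 3.5 0 0;0 3.5 0 0;0 0 0 0;0 0 0 0"

```text
time_s: 16.7
tcp_pos: [0.4602, -0.1965, 0.1732]
ee_rot: [[0.997, 0.082, 0.0], [0.082, -0.997, -0.0], [0.0, 0.0, -1.0]]
wrist_force: [-0.5, 0.4, -0.9]
gripper_width: 0.689
gripper_force: 0.0
```

```bash
python3 m.py .5418 .058 .0244 4.8
python3 - <<'E'
from station import cams
import cv2,pickle,numpy as np
S=cams.capture("scene");T=cams.capture("top");pickle.dump((T,S),open("f.pkl","wb"))
c=lambda I,x,y:cv2.resize(I[y:y+100,x:x+80],(400,500),interpolation=cv2.INTER_CUBIC)
cv2.imwrite("pics/f.png",np.hstack([c(S["frame"],310,245),c(T["frame"],220,170)]))
E
```

```text
t 16.7 tcp [ 0.4602 -0.1965  0.1732] yaw 4.7 F [-0.5  0.4 -0.9] width mm 59.9 j [ -4.  12. -21.   0. -57.  99.]
tool shift cm [ 10.22 -24.7   14.88] turn -0.1
```

View pics/f.png

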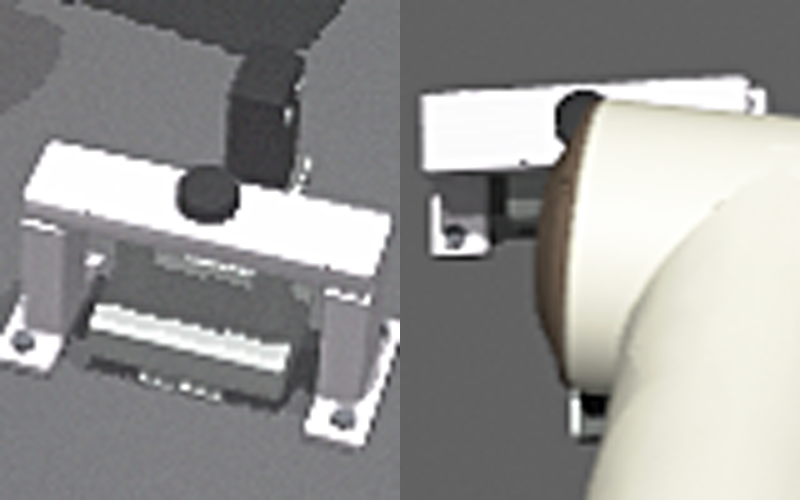

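The gauge is released and standing. The nose edge shows at (140..222, 375..393) in scene, just at the jaw's far side, and the tail's left corner is at (573,438) in top. One last numeric check.

Run:
```python
from g import *
T,S=pickle.load(open("f.pkl","rb"))
a=np.radians(4.85);X=np.array([np.cos(a),np.sin(a)]);Y=np.array([-X[1],X[0]])
for c,p,o,z in((S,(140,378),(310,245),.001),(S,(222,394),(310,245),.001),(T,(173,438),(220,170),.006),(S,(92,330),(310,245),.03),(S,(290,365),(310,245),.03)):
    h=hit(c,full(p,5,o),z)[:2]-[.6365,.066];print(h@X,h@Y)
```

```text
0.020797963445872005 -0.018203156989695452
0.018717819727781363 0.015258662161735636
-0.11984774267259696 0.01587243028421849
0.02940725825747334 -0.036123319456328885
0.022858200795893544 0.042442627650287175
```

step_arm --targets "0 3 0 0;0 3.5 0 0;0 3.5 0 0;0 3.5 0 0;0 3.5 0 0;0 3 0 0;0 0 0 0;0 0 0 0"

```text
time_s: 17.47
tcp_pos: [0.4774, -0.3938, 0.1728]
ee_rot: [[0.996, 0.085, -0.001], [0.085, -0.996, 0.001], [-0.001, -0.001, -1.0]]
wrist_force: [0.5, 0.1, -0.1]
gripper_width: 0.685
gripper_force: 0.0
```

Run:
```python
from station import cams
import cv2,pickle,numpy as np
T=cams.capture("top");pickle.dump(T,open("h.pkl","wb"))
cv2.imwrite("pics/h.png",cv2.resize(T["frame"][175:275,215:315],(600,600),interpolation=cv2.INTER_CUBIC))
```

```text
(no output)
```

View pics/h.png

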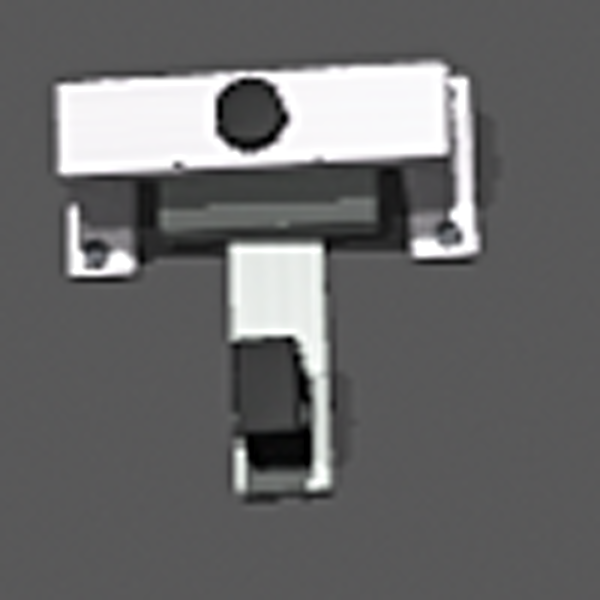

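The blade sits square in the middle. The tail corners are at (235,495) and (331,491), with the handle top at (232..298, 338..433).

Run:
```python
from g import *
T=pickle.load(open("h.pkl","rb"))
a=np.radians(4.85);X=np.array([np.cos(a),np.sin(a)]);Y=np.array([-X[1],X[0]])
for p,z in(((235,495),.006),((331,491),.006),((232,340),.072),((297,338),.072),((305,430),.072),((240,433),.072)):
    h=hit(T,full(p,6,(215,175)),z)[:2]-[.6365,.066];print(h@X,h@Y)
```

```text
-0.11953339456292644 0.01685943580538978
-0.11986544244030539 -0.018547321079150553
-0.07733117713855141 0.009967115147849885
-0.07781554466870381 -0.012993737723810413
-0.11116671352057897 -0.01468301023446646
-0.11105269312480331 0.008157313041708207
```

Tail at -119.7 mm and handle centre at about -94.5 mm, about 1 mm off centre: in place.

```bash
python3 -c "
from station import r
print(r.finish_job())"
```

```text
the job is handed in; nothing more can be done
None
```

The broad gauge is left under the middle of the aluminium press's jaw, square and within about 1 mm of centre, with its nose level with the jaw's far side to within about 3 mm; I let go, left the slim gauge alone, and handed the job in at about 17.5 s.

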